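# Level shop display of four lidded tins

## Task

Set out the four lidded tins on the four wooden risers so that all their lids come level: the tallest tin on the lowest riser, the next tallest on the next lowest, and so on up to the flattest tin on the highest riser. Stand each one upright in the middle of its riser, on the cork disc, without tipping any over, and leave the egg cup and the wooden spool that stand among the tins where they are.

Things in the scene. Friction and masses are not known exactly. Their poses are not given: they have to be found in the camera images.
- tin_flat_mid (a point): the flattest tin: a squat round brass-coloured lidded tin, 58 mm across, 22 mm high, loose and standing upright on the table. The point is its centre, half-way up; z is its upright axis; the rest of its turning does not matter
- tin_short_mid (a point): the second-lowest tin: a round dark green lidded tin, 56 mm across, 48 mm high, loose and standing upright on the table. The point is its centre, half-way up; z is its upright axis; the rest of its turning does not matter
- tin_tall_mid (a point): the second-tallest tin: a slim round brass-coloured lidded tin, 45 mm across (its lid a little narrower), 70 mm high, loose and standing upright on the table. The point is its centre, half-way up; z is its upright axis; the rest of its turning does not matter
- tin_tallest_mid (a point): the tallest tin: a round black lidded jar, 52 mm across (its lid, the top quarter, a little narrower), 98 mm high, easiest gripped above its middle, just under the lid, as it is tall enough to meet the palm of a gripper, loose and standing upright on the table. The point is its centre, half-way up; z is its upright axis; the rest of its turning does not matter
- riser_low_top (a point): the lowest of four square wooden display risers, 24 mm high, its flat top 80 x 80 mm with a 66 mm cork disc in the middle, its dark foot 88 x 88 mm; fixed to the table. The point is the centre of its top face; x and y run along its sides, z up
- riser_mid_top (a point): the second-lowest of four square wooden display risers, 52 mm high, its flat top 80 x 80 mm with a 66 mm cork disc in the middle, its dark foot 88 x 88 mm; fixed to the table. The point is the centre of its top face; x and y run along its sides, z up
- riser_high_top (a point): the second-highest of four square wooden display risers, 74 mm high, its flat top 80 x 80 mm with a 66 mm cork disc in the middle, its dark foot 88 x 88 mm; fixed to the table. The point is the centre of its top face; x and y run along its sides, z up
- riser_highest_top (a point): the highest of four square wooden display risers, 100 mm high, its flat top 80 x 80 mm with a 66 mm cork disc in the middle, its dark foot 88 x 88 mm; fixed to the table. The point is the centre of its top face; x and y run along its sides, z up
- egg_cup_mid (a point): white egg cup, 47 mm across, 56 mm high, loose, standing among the tins; to be left alone. The point is its centre, half-way up
- wood_spool_mid (a point): empty wooden thread spool, 34 mm across, 40 mm high, loose, standing on end among the tins; to be left alone. The point is its centre, half-way up

How it is judged:
By the outcome, as a careful person would: the job done as asked, in the order asked, and still so for the second after the job is handed in, with the robot touching nothing.
It also fails if it takes over 122 s, if anything falls off the work surface, if the arm or the gripper's body presses on something with over 40 N, if the wrist force passes 120 N, or if a joint passes its speed limit or range.

## Robot

A 7-joint arm with a two-finger parallel gripper is mounted at the origin on the work surface; the furniture and walls round the work are solid. World frame = base frame: x ahead of the robot, y to its left, z up, the work surface at z = 0. Lengths are in m, angles in rad, forces in N, time in s.
With the tool pointing down it reaches from about 0.4 to 0.925 m from the base axis. Payload 5.6 kg.
Tool frame: the origin (TCP) lies at the very end of the fingers, on their centre line; the grasp point (between the pads) lies 19 mm behind it; z points along the fingers, y is the line along which they close (so a half turn about z gives the same grasp; the last joint's range is limited). The gripper opens to 85 mm and grips with 20 to 120 N. Pads are 22 mm wide; open, the fingers measure 114 mm over their backs; the gripper's body (76 mm by 85 mm) begins 54 mm behind the grasp point. The pads swing forward as they close: fully open they stand 13 mm farther back than shut.
Start: joints at [-1.322, 0.468, -0.012, 1.603, 0.006, 1.071, -0.056], TCP at [0.187, 0.623, 0.231] pointing down, gripper open.
Joint ranges: [-2.53, 2.53], [-0.31, 2.02], [-1.57, 1.55], [0.28, 2.44], [-1.29, 4.43], [0.15, 1.84], [-2.92, 2.92]. Speed limits (rad/s): [2.57, 2.57, 3.14, 3.14, 3.14, 3.14, 3.14].

## Interface

Orientations are given as a 3x3 rotation matrix whose columns are the frame's x, y, z axes.
In Python, from rig import r, eyes, sign_off, spotter gives the robot as it stands. The module is installed in compiled form; this text tells all that it offers.
- The arm moves only by the tool send_rows, never from a script. Its argument "rows" is a list of rows, each a list of 7 numbers: the shift along the tool's x, y, z in mm, then the turn, a rotation vector about the tool's x, y, z in rad, then the finger opening in mm, from 0 to 85.4. In form: [[x, y, z, ax, ay, az, jaw], ...]. A call has 1 to 20 rows; each row is the pose to reach, as a shift and turn from the pose commanded when the call began, along the tool's axes at that moment; what a row does not reach only later rows make up. A row lasts 1/10 s, in which the tool goes at most 50 mm and 8.59 degrees, less where a joint would pass 70% of its speed; a pose out of reach is approached as far as the arm can. A call with a gripper value outside its range is refused whole. The fingers move at their own pace and stop on an object; "force" is the grip in N (left out, the last holds). Time passes only in rows, so rows that repeat a pose let the fingers close. It gives the time, the measured TCP pose, the force, the opening and the grip force at its end, in the units of the state.
- r.sense(): the state, without advancing time (a new reading comes with each control period).
- eyes.capture(name): name is "side" or "top"; returns a dict with "color" (480x640x3 uint8, red, green, blue), "mtx" (3x3 intrinsics, pixels), "k1" (the pictures are not rectified: a ray, as slopes to the right and down, at radius r is drawn at 1 + k1 r^2 times it, then the intrinsics apply), "rvec" (rotation vector, rad) and "tvec" (3), from world to camera coordinates, as OpenCV has them. Camera axes: x right, y down, z forward; pixel columns grow to the right and rows downward; lengths in m; the calibration is good to about 2 mm. A picture is of the moment at which its call begins. There is no depth.
- sign_off(): hands the job in; it is judged then, once.
Trained networks look in a picture, given as the dict that the camera call returned (one of the last four; its "shot" number tells which), for a name from the list of things; names that differ only in an ending like _2 or _b are one class to them, and where a whole thing is asked for, a point or a joint stands for the part that bears it (a point fixed in the world has none). Each returns a list of dicts, best first, with "p" (0 to 1); they miss things now and then, are a little off and sometimes report something else, mostly with a low value. They report only what shows in the picture. A call takes as long as a camera call.
- spotter.spot_in(picture, name): "position" ([row, column] in pixels, amid what is visible of it).
- spotter.mark_of(picture, name): "position" ([row, column] in pixels: a listed point, or the origin of a listed thing).
The state is a dict: "t": time; "joint_positions": joint angles; "qvel": joint speeds; "tau": joint torques, N m; "position": TCP position; "ee_rot": TCP orientation; "wrist_force": force on the tool from outside, world axes, zero at the start; "ft_torque": the same for the moment, N m; "width": finger opening in m; "grasp_force": force on a finger pad.
Only numpy, scipy, OpenCV 4.12 (cv2) and the standard library are available. Lean on these libraries where they do the work, as an engineer would, in place of code of your own. Each camera call takes 0.05 s, during which the arm holds its last target. There are 200 camera calls.

## Working session

There is one attempt and no reset: what is moved stays moved. The work goes in short steps, Python scripts to look and compute and a tool call to move; the robot and the scene stay as the last step left them, time stands still between calls to the robot, and variables do not carry over. Pictures are saved under pics/ and viewed, at most 14 in all, crops included, and the job is handed in when it is done.

Besides the shell and the picture viewer there is one more tool, called after ">>>" as name(argument=value, ...) on one line, values as JSON. send_rows: Moves the arm, as the interface text tells. Its arguments: {"type":"object","properties":{"rows":{"type":"array","items":{"type":"array","items":{"type":"number"}}},"force":{"type":"number"}},"required":["rows"]}

```bash
mkdir -p pics
cat > h.py <<'E'
import numpy as np, cv2
from rig import r, eyes, sign_off, spotter
def P(c,pt):
    R=cv2.Rodrigues(np.array(c["rvec"],float))[0]; q=R@np.array(pt)+np.array(c["tvec"]).ravel()
    s=q[:2]/q[2]; s=s*(1+c["k1"]*(s@s)); K=np.array(c["mtx"]); return np.array([K[1,1]*s[1]+K[1,2],K[0,0]*s[0]+K[0,2]])
def ray(c,rc):
    K=np.array(c["mtx"]); d=np.array([(rc[1]-K[0,2])/K[0,0],(rc[0]-K[1,2])/K[1,1]]); s=d.copy()
    for _ in range(20): s=d/(1+c["k1"]*(s@s))
    R=cv2.Rodrigues(np.array(c["rvec"],float))[0]; o=-R.T@np.array(c["tvec"]).ravel()
    return o,R.T@np.array([s[0],s[1],1])
def atz(c,rc,z):
    o,d=ray(c,rc); return o+d*(z-o[2])/d[2]
Z=dict(tin_flat_mid=.011,tin_short_mid=.024,tin_tall_mid=.035,tin_tallest_mid=.049,riser_low_top=.024,riser_mid_top=.052,riser_high_top=.074,riser_highest_top=.1,egg_cup_mid=.028,wood_spool_mid=.02)
E
python3 - <<'E'
from h import *
np.set_printoptions(precision=4,suppress=True)
cs={n:eyes.capture(n) for n in("top","side")}
for n,c in cs.items():
    cv2.imwrite(f"pics/{n}0.png",c["color"][:,:,::-1]); print(n,ray(c,[240,320]))
    for k,z in Z.items():
        for m in spotter.mark_of(c,k)[:2]: print(n,k,round(m["p"],2),np.round(m["position"]),atz(c,m["position"],z)[:2])
s=r.sense();print(s["t"],s["position"],s["ee_rot"],s["width"])
E
```

```text
top (array([ 0.4294, -0.0111,  1.3712]), array([ 0.0667,  0.022 , -0.9976]))
top tin_flat_mid 0.65 [265. 203.] [0.4594 0.311 ]
top tin_short_mid 0.93 [267. 282.] [0.4529 0.1132]
top tin_tall_mid 0.65 [270. 372.] [ 0.4441 -0.1084]
top tin_tallest_mid 0.93 [261. 451.] [ 0.4661 -0.2956]
top riser_low_top 0.87 [192. 288.] [0.641  0.0991]
top riser_mid_top 0.95 [198. 207.] [0.6212 0.2929]
top riser_high_top 0.78 [181. 443.] [ 0.6549 -0.2766]
top riser_high_top 0.58 [274. 242.] [0.4373 0.2038]
top riser_highest_top 0.78 [193. 357.] [ 0.6236 -0.0707]
top egg_cup_mid 0.73 [274. 242.] [0.4356 0.2114]
top wood_spool_mid 0.58 [277. 414.] [ 0.4274 -0.2117]
top wood_spool_mid 0.41 [273. 241.] [0.4394 0.2138]
side (array([ 0.3868, -0.947 ,  0.5333]), array([ 0.1272,  0.895 , -0.4278]))
side tin_flat_mid 0.5 [317. 426.] [ 0.6843 -0.1924]
side tin_flat_mid 0.41 [215. 283.] [0.4681 0.3043]
side tin_tall_mid 0.75 [291. 285.] [ 0.4419 -0.1127]
side tin_tallest_mid 0.7 [345. 306.] [ 0.4586 -0.2973]
side riser_high_top 0.92 [317. 428.] [ 0.6524 -0.2831]
side riser_high_top 0.38 [246. 379.] [ 0.6342 -0.0287]
side riser_highest_top 0.68 [242. 376.] [ 0.6197 -0.0602]
side egg_cup_mid 0.66 [225. 272.] [0.4372 0.2055]
side wood_spool_mid 0.9 [328. 281.] [ 0.4271 -0.2051]
1.1 [0.187  0.6225 0.2313] [[-0.9577  0.2877  0.0001]
 [ 0.2877  0.9577  0.0001]
 [-0.      0.0001 -1.    ]] 0.08522722233296301
```

View pics/top0.png

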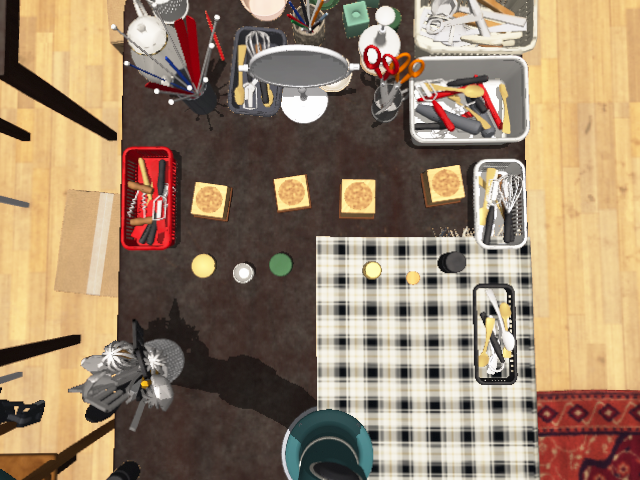

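View pics/side0.png

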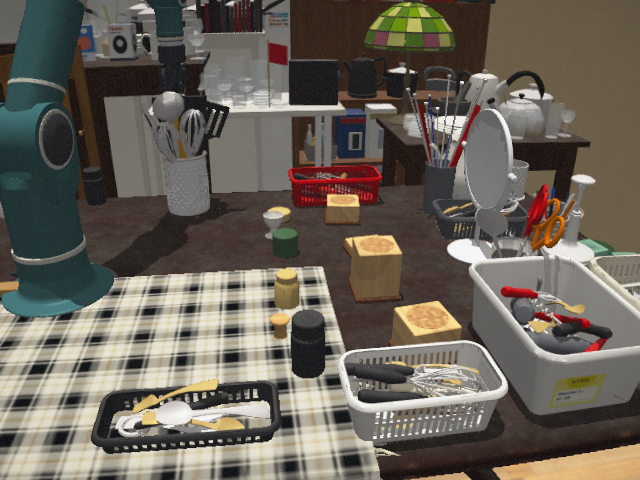

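The top view shows the tins in a row: flat at (203,265), short at (281,265), tall at (372,270) and the black jar at (453,262). The egg cup is at (243,273) and the spool at (413,278). The risers are at about (211,200), (292,193), (357,197) and (444,185). Next I'll refine these with model overlays.

```bash
cat > ov.py <<'E'
from h import *
def circ(img,c,ctr,rad,col,S,r0,c0):
    a=np.linspace(0,2*np.pi,40); pts=[(P(c,[ctr[0]+rad*np.cos(t),ctr[1]+rad*np.sin(t),ctr[2]])-[r0,c0])[::-1]*S for t in a]
    cv2.polylines(img,[np.int32(np.round(pts))],True,col,1)
def overlay(c,items,fn,r0,r1,c0,c1,S):
    im=cv2.resize(c["color"][r0:r1,c0:c1,::-1],None,fx=S,fy=S,interpolation=cv2.INTER_CUBIC)
    for (x,y,z,rad) in items: circ(im,c,(x,y,z),rad,(255,0,255),S,r0-.5+.5/S,c0-.5+.5/S)
    cv2.imwrite(fn,im)
E
cat > est.py <<'E'
T=dict(flat=(.4594,.311,.022,.029),short=(.4529,.1132,.048,.028),tall=(.4441,-.1084,.070,.0215),tallest=(.4661,-.2956,.098,.025))
R=dict(low=(.641,.0991,.024,.033),mid=(.6212,.2929,.052,.033),high=(.6549,-.2766,.074,.033),highest=(.6236,-.0707,.1,.033))
E
python3 - <<'E'
from ov import *; from est import *
np.set_printoptions(precision=4,suppress=True)
c=eyes.capture("top"); s=eyes.capture("side")
it=list(T.values())+list(R.values())
overlay(c,it[:],"pics/ov1.png",160,300,180,320,4); overlay(c,it,"pics/ov2.png",160,300,335,475,4)
a=cv2.imread("pics/ov1.png");b=cv2.imread("pics/ov2.png");o=np.hstack([a,b]);cv2.imwrite("pics/ov.png",cv2.resize(o,(800,400),interpolation=cv2.INTER_AREA))
overlay(s,it,"pics/ovs.png",180,390,240,480,3)
print(P(c,[.187,.623,.231]),P(s,[.187,.623,.231]))
# riser tops: bright tan minAreaRect
hsv=cv2.cvtColor(c["color"],cv2.COLOR_RGB2HSV)
for k,(x,y,z,_) in R.items():
    p=np.int32(P(c,[x,y,z])); w=hsv[p[0]-26:p[0]+27,p[1]-26:p[1]+27]
    for v in (185,205):
        m=np.uint8((w[...,2]>v)&(w[...,0]<30)&(w[...,1]>60)); n,l,st,ce=cv2.connectedComponentsWithStats(m); i=1+st[1:,4].argmax()
        pts=np.argwhere(l==i)[:,::-1].astype(np.float32); rc=cv2.minAreaRect(pts); q=np.array(rc[0])[::-1]+p-26
        f=abs(np.array(c["mtx"])[0,0])
        print(k,v,np.round(rc[1],1),round(rc[2]),"expect",round(f*.08/(1.37-z),1),atz(c,q,z)[:2])
E
```

```text
[397.2285  23.0714] [106.7281 175.6633]
low 185 [31.5 31.5] 82 expect 32.5 [0.6396 0.0898]
low 205 [31.3 31.6] 81 expect 32.5 [0.6397 0.0899]
mid 185 [32.2 32.1] 8 expect 33.2 [0.6187 0.289 ]
mid 205 [31.9 32.3] 9 expect 33.2 [0.6187 0.2891]
high 185 [33.  33.5] 81 expect 33.7 [ 0.6505 -0.2822]
high 205 [32.9 33.4] 81 expect 33.7 [ 0.6507 -0.2819]
highest 185 [33. 33.] 90 expect 34.4 [ 0.6184 -0.0713]
highest 205 [33. 33.] 90 expect 34.4 [ 0.6184 -0.0713]
```

View pics/ov.png

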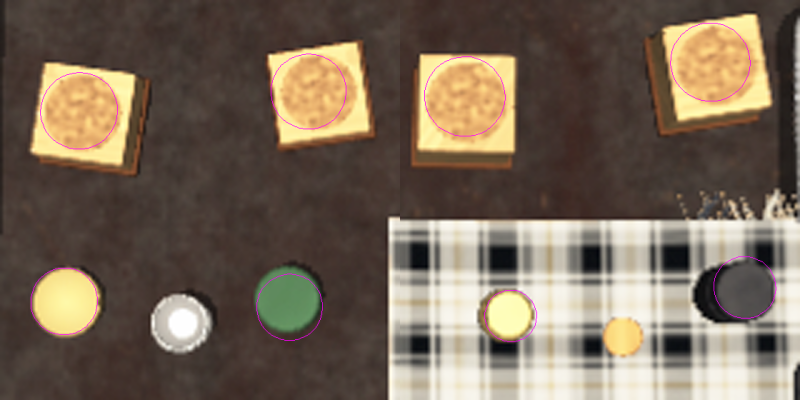

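View pics/ovs.png

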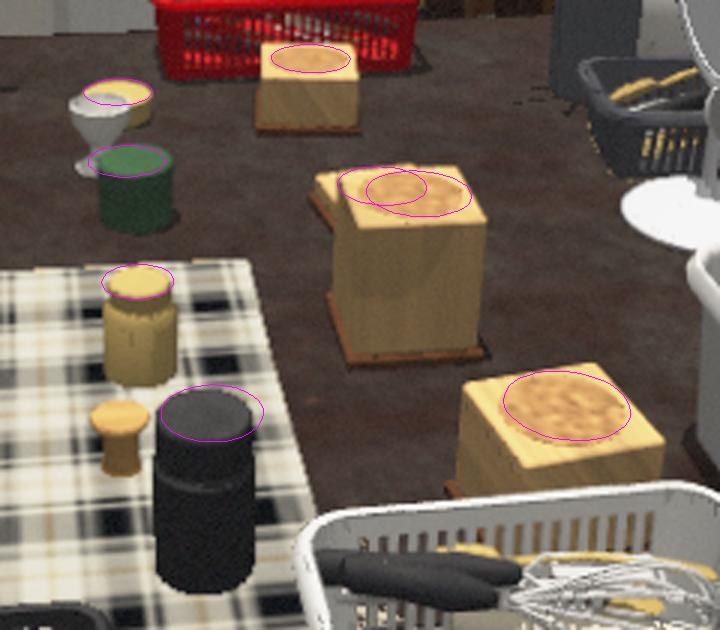

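Run:
```python
from ov import *; from est import *
from scipy.optimize import minimize
np.set_printoptions(precision=4,suppress=True)
c=eyes.capture("top"); s=eyes.capture("side"); lab=cv2.cvtColor(c["color"],cv2.COLOR_RGB2LAB).astype(float)
out={}
for k,(x,y,z,rad) in T.items():
    p=np.int32(P(c,[x,y,z])); 
    ref=np.median(lab[p[0]-2:p[0]+3,p[1]-2:p[1]+3].reshape(-1,3),0); w=lab[p[0]-20:p[0]+21,p[1]-20:p[1]+21]
    m=np.uint8(np.linalg.norm((w-ref)*[.6,1,1],axis=2)<(9 if k=="tallest" else 22)); n,l,st,ce=cv2.connectedComponentsWithStats(m); i=l[20,20]
    m2=np.uint8(l==i); cc,_=cv2.findContours(m2,0,1); (u,v),rr=cv2.minEnclosingCircle(cc[0]); 
    f=np.array(c["mtx"])[0,0]
    q1=ce[i][::-1]+p-20; out[k]=atz(c,q1,z)
    print(k,"area-r",(st[i,4]/np.pi)**.5,"exp",f*rad/(1.37-z),out[k][:2],atz(c,np.array([v,u])+p-20,z)[:2])
R2=dict(low=(.6397,.0898),mid=(.6187,.289),high=(.6505,-.282),highest=(.6184,-.0713))
it=[(*out[k][:2],T[k][2],T[k][3]) for k in T]+[(*R2[k],R[k][2],.033) for k in R]
overlay(c,it,"pics/ov1.png",160,300,180,320,4); overlay(c,it,"pics/ov2.png",160,300,335,475,4)
a=cv2.imread("pics/ov1.png");b=cv2.imread("pics/ov2.png")
overlay(s,it,"pics/ovs.png",190,345,250,470,3); d=cv2.imread("pics/ovs.png")
o=cv2.resize(np.hstack([a,b]),(660,330),interpolation=cv2.INTER_AREA)
o=np.vstack([o,d[:,:660]]);cv2.imwrite("pics/ovb.png",cv2.resize(o,None,fx=.74,fy=.74,interpolation=cv2.INTER_AREA) if o.shape[0]>600 else o); print(o.shape)
```

```text
flat area-r 11.170383851240114 exp 11.756365470320365 [0.4587 0.3091] [0.4588 0.309 ]
short area-r 11.041407809169618 exp 11.57421509499118 [0.4596 0.1153] [0.4599 0.1153]
tall area-r 7.527227892173502 exp 9.037744935300392 [ 0.4451 -0.107 ] [ 0.4454 -0.1067]
tallest area-r 10.357143990692485 exp 10.740336053724688 [ 0.4652 -0.2973] [ 0.4733 -0.3011]
(795, 660, 3)
```

View pics/ovb.png

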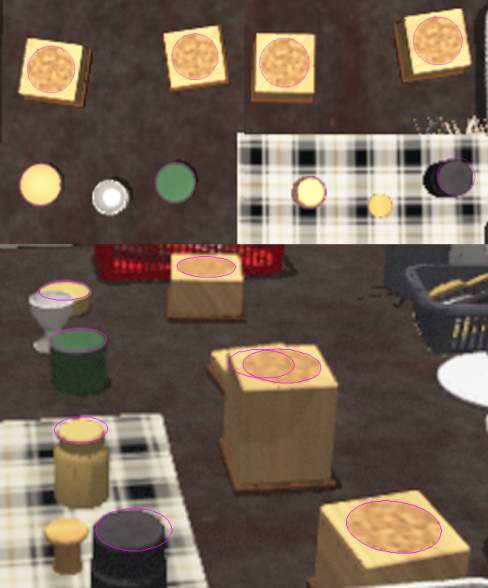

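>>> send_rows(rows=[[0,0,-50,0,0,0,85],[0,0,-100,0,0,0,85],[0,0,-130,0,0,0,85],[-229,48,-130,0,0,0,85],[-229,48,-130,0,0,0,85],[-229,48,-130,0,0,0,85],[-229,48,-130,0,0,0,85],[-229,48,-130,0,0,0,85],[-344,-231,-130,0,0,1.278,85],[-344,-231,-130,0,0,1.278,85],[-344,-231,-130,0,0,1.278,85],[-344,-231,-130,0,0,1.278,85],[-344,-231,-130,0,0,1.278,85],[-344,-231,-130,0,0,1.278,85],[-344,-231,-130,0,0,1.278,85],[-344,-231,-130,0,0,1.278,85],[-344,-231,-130,0,0,1.278,85],[-344,-231,-130,0,0,1.278,85],[-344,-231,-130,0,0,1.278,85],[-344,-231,-130,0,0,1.278,85]])

```text
t: 3.3
position: [0.45, 0.3024, 0.3612]
ee_rot: [[-0.003, 1.0, -0.0], [1.0, 0.003, -0.0], [-0.0, -0.0, -1.0]]
wrist_force: [-0.1, -0.2, 0.3]
width: 0.0851
grasp_force: 0.0
```

>>> send_rows(rows=[[-599,14,0,0,0,0,85],[-599,14,0,0,0,0,85],[-599,14,0,0,0,0,85],[-599,14,0,0,0,0,85],[-599,14,0,0,0,0,85],[-599,14,0,0,0,0,85],[-599,14,0,0,0,0,85],[-599,14,0,0,0,0,85],[-599,14,0,0,0,0,85],[-599,14,0,0,0,0,85],[-599,14,0,0,0,0,85],[-599,14,0,0,0,0,85],[-599,14,0,0,0,0,85],[-599,14,0,0,0,0,85],[-599,14,50,0,0,0,85],[-599,14,100,0,0,0,85],[-599,14,150,0,0,0,85],[-599,14,200,0,0,0,85],[-599,14,230,0,0,0,85],[-599,14,230,0,0,0,85]])

```text
t: 5.3
position: [0.4628, -0.2928, 0.1275]
ee_rot: [[-0.004, 1.0, -0.007], [1.0, 0.004, 0.005], [0.005, -0.007, -1.0]]
wrist_force: [0.5, -0.1, 0.1]
width: 0.0848
grasp_force: 0.0
```

Run:
```python
from h import *
c=eyes.capture("side");cv2.imwrite("pics/a.png",cv2.resize(c["color"][180:420,220:500,::-1],None,fx=2,fy=2));print(r.sense()["position"])
```

```text
[ 0.4643048 -0.2944968  0.1302069]
```

View pics/a.png

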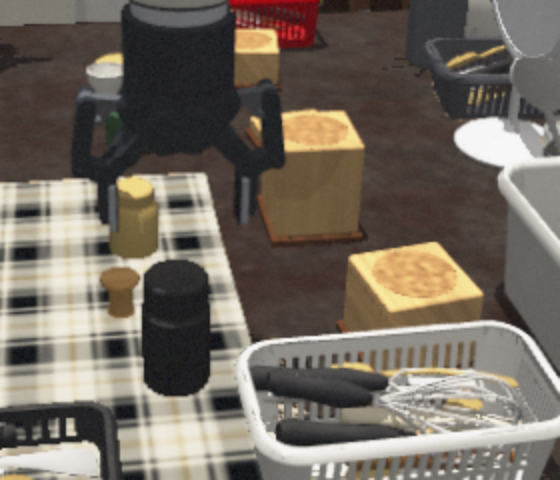

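The side view shows the fingers at columns 108 and 245, centred over the jar at column 176. I'll descend and grip.

>>> send_rows(rows=[[-2,0,30,0,0,0,85],[-2,0,60,0,0,0,85],[-2,0,80,0,0,0,85],[-2,0,89,0,0,0,85],[-2,0,89,0,0,0,85],[-2,0,89,0,0,0,40],[-2,0,89,0,0,0,40],[-2,0,89,0,0,0,40],[-2,0,89,0,0,0,40],[-2,0,89,0,0,0,40],[-2,0,89,0,0,0,40],[-2,0,89,0,0,0,40],[-2,0,89,0,0,0,40],[-2,0,89,0,0,0,40]], force=40)

```text
t: 6.75
position: [0.4649, -0.2994, 0.0438]
ee_rot: [[-0.0, 1.0, 0.002], [1.0, 0.0, -0.0], [-0.0, 0.002, -1.0]]
wrist_force: [-1.5, -0.2, 7.6]
width: 0.0499
grasp_force: 39.6
```

>>> send_rows(rows=[[0,0,-10,0,0,0,40],[0,0,-30,0,0,0,40],[0,0,-60,0,0,0,40],[0,0,-100,0,0,0,40],[0,0,-140,0,0,0,40],[0,0,-170,0,0,0,40],[30,14,-170,0,0,0,40],[65,30,-170,0,0,0,40],[105,48,-170,0,0,0,40],[145,66,-170,0,0,0,40],[185,84,-170,0,0,0,40],[225,102,-170,0,0,0,40],[265,120,-170,0,0,0,40],[305,138,-170,0,0,0,40],[340,154,-170,0,0,0,40],[365,165,-170,0,0,0,40],[380,172,-170,0,0,0,40],[387,175,-170,0,0,0,40],[387,175,-170,0,0,0,40],[387,175,-170,0,0,0,40]])

```text
t: 8.75
position: [0.6388, 0.0864, 0.2125]
ee_rot: [[0.001, 1.0, -0.0], [1.0, -0.001, -0.001], [-0.001, -0.0, -1.0]]
wrist_force: [-0.3, 0.1, -1.4]
width: 0.0491
grasp_force: 41.2
```

Run:
```python
from h import *
c=eyes.capture("side");cv2.imwrite("pics/b.png",cv2.resize(c["color"][60:420,220:500,::-1],None,fx=1.5,fy=1.5));s=r.sense();print(s["t"],s["position"],s["width"],s["wrist_force"])
```

```text
8.8 [0.63883939 0.08623302 0.21259954] 0.04966115781270482 [ 1.02176788  0.1208522  -2.15875519]
```

View pics/b.png

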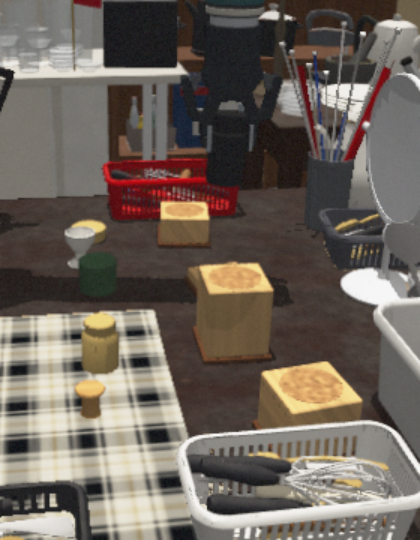

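The jar is held upright over the low riser, which sits behind the highest one. I'll lower it.

>>> send_rows(rows=[[1,1,30,0,0,0,40],[1,1,70,0,0,0,40],[1,1,105,0,0,0,40],[1,1,125,0,0,0,40],[1,1,135,0,0,0,40],[1,1,140,0,0,0,40],[1,1,142,0,0,0,40],[1,1,142,0,0,0,40]])

```text
t: 9.6
position: [0.6409, 0.0893, 0.0713]
ee_rot: [[-0.001, 1.0, 0.002], [1.0, 0.001, 0.0], [0.0, 0.002, -1.0]]
wrist_force: [-0.7, -0.1, -0.9]
width: 0.0494
grasp_force: 41.2
```

>>> send_rows(rows=[[0,0,1,0,0,0,40],[0,0,2,0,0,0,40],[0,0,3,0,0,0,40],[0,0,3,0,0,0,40]])

```text
t: 10.0
position: [0.6406, 0.0896, 0.0679]
ee_rot: [[-0.001, 1.0, 0.001], [1.0, 0.001, 0.0], [0.0, 0.001, -1.0]]
wrist_force: [-0.4, 0.2, 2.3]
width: 0.05
grasp_force: 41.4
```

>>> send_rows(rows=[[0,0,0,0,0,0,55],[0,0,0,0,0,0,65],[0,0,0,0,0,0,85],[0,0,0,0,0,0,85],[0,0,0,0,0,0,85],[0,0,0,0,0,0,85],[0,0,-20,0,0,0,85],[0,0,-60,0,0,0,85],[0,0,-110,0,0,0,85],[0,0,-160,0,0,0,85],[0,0,-180,0,0,0,85],[-197,-196,-180,0,0,0,85],[-197,-196,-180,0,0,0,85],[-197,-196,-180,0,0,0,85],[-197,-196,-180,0,0,0,85],[-197,-196,-180,0,0,0,85],[-197,-196,-180,0,0,0,85],[-197,-196,-180,0,0,0,85],[-197,-196,-180,0,0,0,85],[-197,-196,-180,0,0,0,85]])

```text
t: 12.0
position: [0.4453, -0.1069, 0.2475]
ee_rot: [[-0.002, 1.0, 0.001], [1.0, 0.002, -0.0], [-0.0, 0.001, -1.0]]
wrist_force: [0.6, 1.0, -0.0]
width: 0.0851
grasp_force: 0.0
```

Run:
```python
from ov import *; from est import *
s=eyes.capture("side");overlay(s,[(.6397,.0898,.122,.024),(.4451,-.107,.07,.0195)],"pics/c.png",150,350,230,430,3)
c=eyes.capture("top")
for n,c in(("top",c),("side",s)):
  for m in spotter.mark_of(c,"tin_tallest_mid")[:1]: print(m["p"],atz(c,m["position"],.073))
```

```text
0.85 [0.64517427 0.09653039 0.073     ]
0.75 [0.6390744  0.09618251 0.073     ]
```

View pics/c.png

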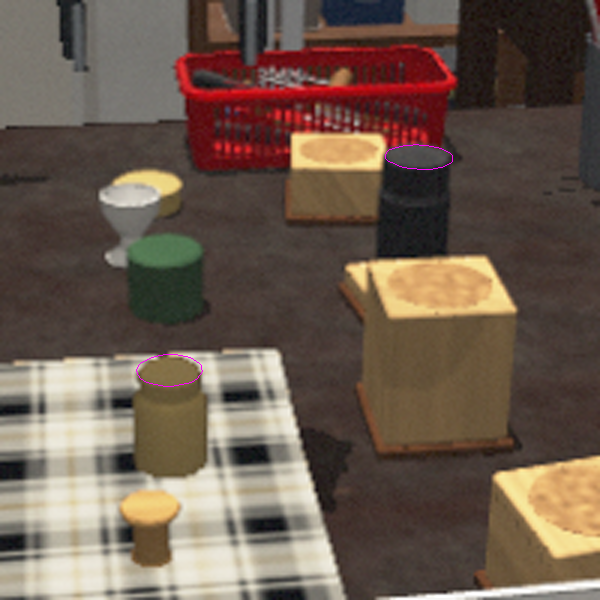

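The jar stands on the low riser, its lid matching the predicted circle at (420,157). Now the slim brass tin.

>>> send_rows(rows=[[0,0,50,0,0,0,85],[0,0,100,0,0,0,85],[0,0,140,0,0,0,85],[0,0,175,0,0,0,85],[0,0,205,0,0,0,85],[0,0,220,0,0,0,85],[0,0,229,0,0,0,85],[0,0,229,0,0,0,85],[0,0,229,0,0,0,35],[0,0,229,0,0,0,35],[0,0,229,0,0,0,35],[0,0,229,0,0,0,35],[0,0,229,0,0,0,35],[0,0,229,0,0,0,35],[0,0,229,0,0,0,35],[0,0,229,0,0,0,35],[0,0,229,0,0,0,35],[0,0,229,0,0,0,35]])

```text
t: 14.0
position: [0.4451, -0.1076, 0.0193]
ee_rot: [[-0.001, 1.0, 0.002], [1.0, 0.001, 0.0], [0.0, 0.002, -1.0]]
wrist_force: [-1.1, 0.5, 6.1]
width: 0.0432
grasp_force: 40.3
```

>>> send_rows(rows=[[0,0,-10,0,0,0,35],[0,0,-30,0,0,0,35],[0,0,-70,0,0,0,35],[0,0,-110,0,0,0,35],[0,0,-150,0,0,0,35],[0,0,-180,0,0,0,35],[15,7,-200,0,0,0,35],[45,20,-200,0,0,0,35],[85,37,-200,0,0,0,35],[125,55,-200,0,0,0,35],[165,73,-200,0,0,0,35],[205,90,-200,0,0,0,35],[245,108,-200,0,0,0,35],[285,125,-200,0,0,0,35],[325,143,-200,0,0,0,35],[360,158,-200,0,0,0,35],[382,168,-200,0,0,0,35],[396,174,-200,0,0,0,35],[396,174,-200,0,0,0,35],[396,174,-200,0,0,0,35]])

```text
t: 16.0
position: [0.6176, 0.2876, 0.2187]
ee_rot: [[-0.001, 1.0, -0.0], [1.0, 0.001, -0.001], [-0.001, -0.0, -1.0]]
wrist_force: [0.3, -0.8, -0.0]
width: 0.0436
grasp_force: 41.0
```

>>> send_rows(rows=[[1,1,30,0,0,0,35],[1,1,70,0,0,0,35],[1,1,105,0,0,0,35],[1,1,128,0,0,0,35],[1,1,138,0,0,0,35],[1,1,142,0,0,0,35],[1,1,144,0,0,0,35],[1,1,145,0,0,0,35],[1,1,146,0,0,0,35],[1,1,146,0,0,0,35]])

```text
t: 17.0
position: [0.6193, 0.2897, 0.0731]
ee_rot: [[-0.001, 1.0, 0.001], [1.0, 0.001, 0.001], [0.001, 0.001, -1.0]]
wrist_force: [0.7, 0.7, -1.5]
width: 0.0434
grasp_force: 41.0
```

>>> send_rows(rows=[[0,0,1,0,0,0,35],[0,0,2,0,0,0,35],[0,0,3,0,0,0,35],[0,0,3,0,0,0,35]])

```text
t: 17.4
position: [0.6193, 0.2897, 0.0714]
ee_rot: [[-0.001, 1.0, 0.0], [1.0, 0.001, 0.001], [0.001, 0.0, -1.0]]
wrist_force: [-3.4, -0.8, 11.2]
width: 0.0434
grasp_force: 42.4
```

>>> send_rows(rows=[[0,0,0,0,0,0,50],[0,0,0,0,0,0,60],[0,0,0,0,0,0,85],[0,0,0,0,0,0,85],[0,0,0,0,0,0,85],[0,0,0,0,0,0,85],[0,0,-20,0,0,0,85],[0,0,-60,0,0,0,85],[0,0,-110,0,0,0,85],[0,0,-160,0,0,0,85],[0,0,-180,0,0,0,85],[-174,-160,-180,0,0,0,85],[-174,-160,-180,0,0,0,85],[-174,-160,-180,0,0,0,85],[-174,-160,-180,0,0,0,85],[-174,-160,-180,0,0,0,85],[-174,-160,-180,0,0,0,85],[-174,-160,-180,0,0,0,85],[-174,-160,-180,0,0,0,85],[-174,-160,-180,0,0,0,85]])

```text
t: 19.4
position: [0.46, 0.1161, 0.2496]
ee_rot: [[-0.002, 1.0, 0.001], [1.0, 0.002, -0.001], [-0.001, 0.001, -1.0]]
wrist_force: [0.3, -0.1, 0.5]
width: 0.0852
grasp_force: 0.0
```

>>> send_rows(rows=[[0,0,50,0,0,0,85],[0,0,100,0,0,0,85],[0,0,145,0,0,0,85],[0,0,180,0,0,0,85],[0,0,210,0,0,0,85],[0,0,230,0,0,0,85],[0,0,240,0,0,0,85],[0,0,240,0,0,0,85],[0,0,240,0,0,0,45],[0,0,240,0,0,0,45],[0,0,240,0,0,0,45],[0,0,240,0,0,0,45],[0,0,240,0,0,0,45],[0,0,240,0,0,0,45],[0,0,240,0,0,0,45],[0,0,240,0,0,0,45],[0,0,240,0,0,0,45],[0,0,240,0,0,0,45]])

```text
t: 21.2
position: [0.4599, 0.1157, 0.0105]
ee_rot: [[-0.001, 1.0, 0.002], [1.0, 0.001, 0.001], [0.001, 0.002, -1.0]]
wrist_force: [-0.3, -0.2, 7.3]
width: 0.0549
grasp_force: 42.6
```

>>> send_rows(rows=[[0,0,-10,0,0,0,45],[0,0,-30,0,0,0,45],[0,0,-70,0,0,0,45],[0,0,-110,0,0,0,45],[0,0,-150,0,0,0,45],[0,0,-180,0,0,0,45],[-15,7,-200,0,0,0,45],[-45,22,-200,0,0,0,45],[-85,41,-200,0,0,0,45],[-125,60,-200,0,0,0,45],[-165,79,-200,0,0,0,45],[-205,98,-200,0,0,0,45],[-245,118,-200,0,0,0,45],[-285,137,-200,0,0,0,45],[-325,156,-200,0,0,0,45],[-360,173,-200,0,0,0,45],[-383,184,-200,0,0,0,45],[-397,191,-200,0,0,0,45],[-397,191,-200,0,0,0,45],[-397,191,-200,0,0,0,45]])

```text
t: 23.2
position: [0.6501, -0.281, 0.2096]
ee_rot: [[-0.001, 1.0, -0.0], [1.0, 0.001, 0.0], [0.0, -0.0, -1.0]]
wrist_force: [0.5, 0.5, -0.0]
width: 0.0547
grasp_force: 42.7
```

>>> send_rows(rows=[[0,0,30,0,0,0,45],[0,0,65,0,0,0,45],[0,0,95,0,0,0,45],[0,0,112,0,0,0,45],[0,0,119,0,0,0,45],[0,0,122,0,0,0,45],[0,0,123,0,0,0,45],[0,0,124,0,0,0,45],[0,0,125,0,0,0,45],[0,0,125,0,0,0,45]])

```text
t: 24.2
position: [0.6508, -0.2817, 0.0849]
ee_rot: [[-0.001, 1.0, 0.001], [1.0, 0.001, -0.0], [-0.0, 0.001, -1.0]]
wrist_force: [-0.7, -0.5, -0.3]
width: 0.0547
grasp_force: 42.7
```

>>> send_rows(rows=[[0,0,1,0,0,0,45],[0,0,2,0,0,0,45],[0,0,2,0,0,0,45]])

```text
t: 24.5
position: [0.6508, -0.2817, 0.0846]
ee_rot: [[-0.001, 1.0, 0.001], [1.0, 0.001, 0.001], [0.001, 0.001, -1.0]]
wrist_force: [-3.6, 2.7, 11.5]
width: 0.055
grasp_force: 43.8
```

>>> send_rows(rows=[[0,0,0,0,0,0,60],[0,0,0,0,0,0,70],[0,0,0,0,0,0,85],[0,0,0,0,0,0,85],[0,0,0,0,0,0,85],[0,0,0,0,0,0,85],[0,0,-20,0,0,0,85],[0,0,-60,0,0,0,85],[0,0,-110,0,0,0,85],[0,0,-160,0,0,0,85],[0,0,-175,0,0,0,85]])

```text
t: 25.6
position: [0.6524, -0.2838, 0.2656]
ee_rot: [[-0.0, 1.0, 0.01], [1.0, 0.0, -0.004], [-0.004, 0.01, -1.0]]
wrist_force: [0.6, -0.5, -0.5]
width: 0.0851
grasp_force: 0.0
```

>>> send_rows(rows=[[591,-192,0,0,0,0,85],[591,-192,0,0,0,0,85],[591,-192,0,0,0,0,85],[591,-192,0,0,0,0,85],[591,-192,0,0,0,0,85],[591,-192,0,0,0,0,85],[591,-192,0,0,0,0,85],[591,-192,0,0,0,0,85],[591,-192,0,0,0,0,85],[591,-192,0,0,0,0,85],[591,-192,0,0,0,0,85],[591,-192,0,0,0,0,85],[591,-192,0,0,0,0,85],[591,-192,0,0,0,0,85],[591,-192,0,0,0,0,85],[591,-192,0,0,0,0,85],[591,-192,0,0,0,0,85]])

```text
t: 27.3
position: [0.4588, 0.3076, 0.2577]
ee_rot: [[0.002, 1.0, 0.0], [1.0, -0.002, 0.0], [0.0, 0.0, -1.0]]
wrist_force: [-0.3, -0.0, 0.4]
width: 0.0852
grasp_force: 0.0
```

>>> send_rows(rows=[[1,0,50,0,0,0,85],[1,0,100,0,0,0,85],[1,0,145,0,0,0,85],[1,0,185,0,0,0,85],[1,0,215,0,0,0,85],[1,0,235,0,0,0,85],[1,0,247,0,0,0,85],[1,0,252,0,0,0,85],[1,0,254,0,0,0,85],[1,0,254,0,0,0,85]])

```text
t: 28.3
position: [0.4587, 0.3105, 0.0041]
ee_rot: [[-0.001, 1.0, 0.001], [1.0, 0.001, 0.001], [0.001, 0.001, -1.0]]
wrist_force: [0.3, 1.0, 0.7]
width: 0.0857
grasp_force: 0.0
```

>>> send_rows(rows=[[0,0,0,0,0,0,45],[0,0,0,0,0,0,45],[0,0,0,0,0,0,45],[0,0,0,0,0,0,45],[0,0,0,0,0,0,45],[0,0,0,0,0,0,45],[0,0,0,0,0,0,45],[0,0,0,0,0,0,45],[0,0,0,0,0,0,45],[0,0,0,0,0,0,45]])

```text
t: 29.3
position: [0.4583, 0.3108, 0.0046]
ee_rot: [[-0.001, 1.0, 0.0], [1.0, 0.001, 0.001], [0.001, 0.0, -1.0]]
wrist_force: [-1.7, -1.5, 8.1]
width: 0.0554
grasp_force: 41.2
```

>>> send_rows(rows=[[0,0,-5,0,0,0,45],[0,0,-15,0,0,0,45],[0,0,-30,0,0,0,45],[0,0,-60,0,0,0,45],[0,0,-100,0,0,0,45],[0,0,-140,0,0,0,45],[0,0,-180,0,0,0,45],[0,0,-200,0,0,0,45],[0,0,-200,0,0,0,45]])

```text
t: 30.2
position: [0.4597, 0.3112, 0.2074]
ee_rot: [[-0.001, 1.0, 0.005], [1.0, 0.001, 0.005], [0.005, 0.005, -1.0]]
wrist_force: [-0.5, -0.2, -0.8]
width: 0.0553
grasp_force: 42.5
```

Run:
```python
from ov import *
s=eyes.capture("side");overlay(s,[],"pics/d.png",90,350,230,480,2)
q=r.sense();print(q["position"],q["width"],q["grasp_force"])
```

```text
[0.45850698 0.3108248  0.20535719] 0.05550119266684757 42.504026338738186
```

View pics/d.png

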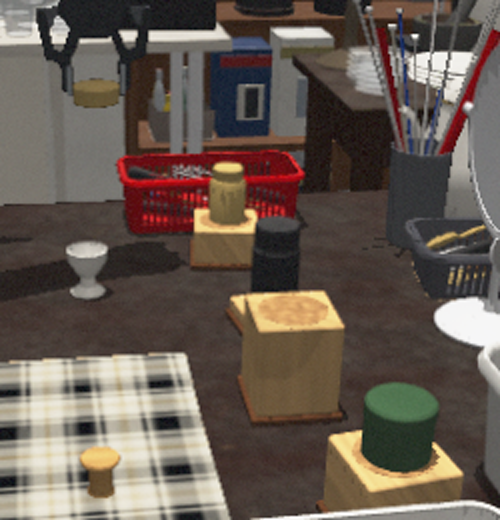

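The flat tin hangs level in the gripper at (95,92), and the other three stand on their risers. I'll carry this one over.

>>> send_rows(rows=[[-15,6,0,0,0,0,45],[-45,19,0,0,0,0,45],[-85,36,0,0,0,0,45],[-125,53,0,0,0,0,45],[-165,69,0,0,0,0,45],[-205,86,0,0,0,0,45],[-245,103,0,0,0,0,45],[-285,120,0,0,0,0,45],[-325,137,0,0,0,0,45],[-355,149,0,0,0,0,45],[-373,157,0,0,0,0,45],[-380,160,0,0,0,0,45],[-380,160,0,0,0,0,45],[-380,160,0,0,0,0,45],[-380,160,30,0,0,0,45],[-380,160,60,0,0,0,45],[-380,160,82,0,0,0,45],[-380,160,92,0,0,0,45],[-380,160,97,0,0,0,45],[-380,160,97,0,0,0,45]])

```text
t: 32.25
position: [0.6184, -0.0689, 0.1064]
ee_rot: [[-0.002, 1.0, 0.0], [1.0, 0.002, 0.0], [0.0, 0.0, -1.0]]
wrist_force: [-0.1, -0.3, -0.9]
width: 0.0549
grasp_force: 42.5
```

>>> send_rows(rows=[[-1,0,1,0,0,0,45],[-1,0,2,0,0,0,45],[-1,0,3,0,0,0,45],[-1,0,3,0,0,0,45]])

```text
t: 32.65
position: [0.6189, -0.0707, 0.1046]
ee_rot: [[-0.001, 1.0, 0.002], [1.0, 0.001, 0.001], [0.001, 0.002, -1.0]]
wrist_force: [-2.2, 0.7, 5.1]
width: 0.0554
grasp_force: 43.0
```

Contact with the riser. I'll release, rise and back away.

>>> send_rows(rows=[[0,0,0,0,0,0,60],[0,0,0,0,0,0,70],[0,0,0,0,0,0,85],[0,0,0,0,0,0,85],[0,0,0,0,0,0,85],[0,0,0,0,0,0,85],[0,0,-20,0,0,0,85],[0,0,-60,0,0,0,85],[0,0,-110,0,0,0,85],[0,0,-160,0,0,0,85],[0,0,-220,0,0,0,85],[0,-40,-220,0,0,0,85],[0,-80,-220,0,0,0,85],[0,-130,-220,0,0,0,85],[0,-180,-220,0,0,0,85],[0,-180,-220,0,0,0,85]])

```text
t: 34.25
position: [0.4324, -0.0714, 0.3237]
ee_rot: [[-0.001, 1.0, 0.001], [1.0, 0.0, 0.015], [0.015, 0.001, -1.0]]
wrist_force: [0.6, 0.2, 0.7]
width: 0.0852
grasp_force: 0.0
```

Run:
```python
from ov import *
it=[(.6397,.0898,.122,.024),(.6187,.289,.122,.0195),(.6505,-.282,.122,.028),(.6184,-.0713,.122,.029)]
s=eyes.capture("side");overlay(s,it,"pics/e.png",160,350,240,480,2)
c=eyes.capture("top");overlay(c,it,"pics/f.png",150,300,180,480,2)
a=cv2.imread("pics/e.png");b=cv2.imread("pics/f.png");w=np.zeros((680,600,3),np.uint8);w[:380,:480]=a;w[380:]=b
cv2.imwrite("pics/g.png",cv2.resize(w,None,fx=.88,fy=.88,interpolation=cv2.INTER_AREA))
```

```text
(no output)
```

View pics/g.png

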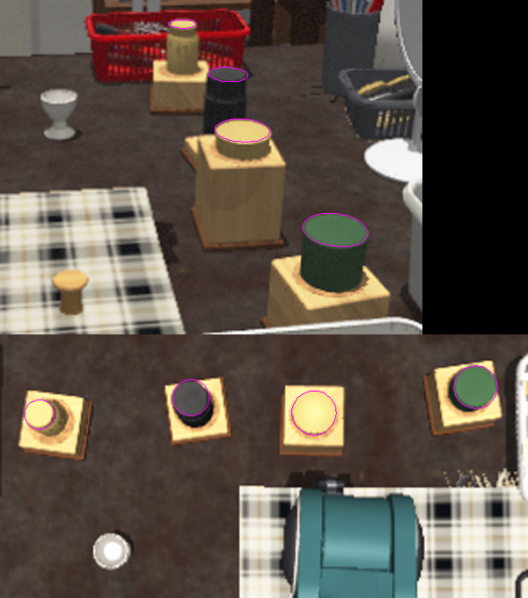

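All four lids sit on the predicted circles in both views. The tins are upright, and the egg cup and spool have not moved.

```bash
python3 -c "
from rig import sign_off
print(sign_off())"
```

```text
the job is handed in; nothing more can be done
None
```

The four tins stand upright and centred on their risers with lids level, tallest on the lowest and flattest on the highest; the egg cup and spool are where they were, and I handed the job in at about 34 s (no result was reported back).

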